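Shut the test bay's guard gate

ROBOT

A 6-joint arm with a two-finger parallel gripper is mounted at the origin on the work surface. World frame = base frame: x ahead of the robot, y to its left, z up, the work surface at z = 0. Lengths are in m, angles in degrees, forces in N, time in s.
With the tool pointing down it reaches from about 0.35 to 0.875 m from the base axis. Payload 4.2 kg.
Tool frame: the origin (TCP) lies midway between the tips of the shut fingers; the grasp point (between the pads) lies 19 mm behind it; z points along the fingers, y is the line along which they close (so a half turn about z gives the same grasp; the last joint's range is limited). The gripper opens to 87 mm and grips with 3 to 60 N. Pads are 19 mm wide; open, the fingers measure 117 mm over their backs; the gripper's body (75 mm by 190 mm) begins 51 mm behind the grasp point.
Start: joints at [-49.698, 22.042, 0.453, 0, -68.411, -14.817], TCP at [0.269, -0.564, 0.223] pointing down, gripper open.
Joint ranges: [-179.83, 179.83], [-69.29, 118.12], [-61.27, 80.66], [-181.25, 117.63], [-171.15, -9.14], [-177.46, 177.46]. Speed limits (degrees/s): [159.86, 159.86, 180, 180, 180, 180].

INTERFACE

Orientations are given as a 3x3 rotation matrix whose columns are the frame's x, y, z axes.
In Python, from station import * gives the robot as it stands. The module is installed in compiled form; this text tells all that it offers.
- The arm moves only by the tool servo_tool, never from a script. Its argument "deltas" is a list of rows, each an object of numbers: "tx", "ty", "tz": the shift along the tool's x, y, z in mm; "ax", "ay", "az": the turn, a rotation vector about the tool's x, y, z in rad; "claw": the finger opening in mm, from 0 to 87. In form: [{"tx": .., "ty": .., "tz": .., "ax": .., "ay": .., "az": .., "claw": ..}, ...]. A call has 1 to 12 rows; each row is the pose to reach, as a shift and turn from the pose commanded when the call began, along the tool's axes at that moment; what a row does not reach only later rows make up. A row lasts 1/12 s, in which the tool goes at most 41.7 mm and 7.16 degrees, less where a joint would pass 70% of its speed; a pose out of reach is approached as far as the arm can. A call with a gripper value outside its range is refused whole. The fingers move at their own pace and stop on an object; the grip force is fixed at half the most. Time passes only in rows, so rows that repeat a pose let the fingers close. It gives the time, the measured TCP pose, the force, the opening and the grip force at its end, in the units of the state.
- sense(): the state, without advancing time (a new reading comes with each control period).
- capture(name): name is "scene" or "top" or "wrist"; returns the picture (384x512x3 uint8, blue, green, red); there is no depth.
- calibration(name): a dict with "fx", "fy", "cx", "cy" (pixels), "cam_to_world" (4x4, takes a point from camera to world coordinates); the wrist camera has in their place "hand_eye" (4x4, takes a point from camera to tool coordinates, whose origin is the TCP and whose axes are the flange's). Camera axes: x right, y down, z forward; pixel columns grow to the right and rows downward; lengths in m; the calibration is good to about 2 mm. The wrist camera is an equidistant fisheye: a pixel r from the principal point sees the ray r / f radians off the axis. A picture is of the moment at which its call begins: read the wrist's pose just before it. calibration takes no time and is no camera call.
- finish_job(): hands the job in; it is judged then, once.
Trained networks look in the newest picture that a camera, given by its name, has taken for a name from the list of things; names that differ only in an ending like _2 or _b are one class to them, and where a whole thing is asked for, a point or a joint stands for the part that bears it (a point fixed in the world has none). Each returns a list of dicts, best first, with "confidence" (0 to 1); they miss things now and then, are a little off and sometimes report something else, mostly with a low value. They report only what shows in the picture. A call takes as long as a camera call.
- recognise(label, camera): "xyz" ([x, y, z] in m, in the coordinates of the camera as it stood for that picture, good to about 4 mm: the middle of the surface that is visible of it).
- trace(label, camera): "mask" (384x512 bool, what is visible of it).
The state is a dict: "time_s": time; "joints": joint angles; "joint_velocities": joint speeds; "effort": joint torques, N m; "tcp_pos": TCP position; "ee_rot": TCP orientation; "wrist_force": force on the tool from outside, world axes, zero at the start; "moment": the same for the moment, N m; "gripper_width": opening from 0.0 (shut) to 1.0 (fully open); "gripper_force": force on a finger pad.
Only numpy, scipy, OpenCV 4.12 (cv2) and the standard library are available. Lean on these libraries where they do the work, as an engineer would, in place of code of your own. Each camera call takes 0.05 s, during which the arm holds its last target. There are 200 camera calls.

TASK

The guard gate of the circuit-board test bay is latched open. Lift its latch bar out of the hold-back catch, swing the gate shut with the bar held up until the bar comes gently against the tall stop of the front catch, then let the bar drop fully home in that catch's slot and let go. Never press the bar hard against either catch (keep it under 20 N), and leave the other things on the bench where they are.

Things in the scene. Friction and masses are not known exactly. Their poses are not given: they have to be found in the camera images.
- bay: Test bay: grey base plate 200 x 280 mm, clear side panels 105 mm high, back 68 mm. Origin: foot of the gate's vertical hinge axis, on the table; +x goes into the bay, its open front runs along -y. Fixed, but stands elsewhere and turned each time.
- gate (a joint): Gate angle about its hinge (rad): 0 = across the bay's front, growing as it opens outwards (clockwise from above); at angle a the gate points along (-sin a, -cos a, 0) in the bay frame. Held back open at about 1.25. Clear panel in an aluminium frame, 12 mm thick, 175 mm long, 19 to 100 mm above the table. Light friction: it stays where left.
- latch (a joint): Angle of the latch bar (rad): 0 = level, home in the slot of a catch; grows as the free end is lifted, stop at 0.32. On the lip of a catch it reads about 0.12; unsupported it hangs at -0.12. It must pass 0.12 to clear a lip. Its weight brings it down, slowed a little by damping.
- latch_bar: Dark steel bar 10 mm wide, 12 mm high, about 0.17 kg, lying along the gate's top. Origin: its pivot on the gate, 50 mm from the hinge axis, 131 mm above the table; its -y axis runs along the bar to the free end, 175 mm from the pivot. The pivot axis is level and square to the gate: it only moves up and down on the gate.
- latch_knob (a point): Middle of the latch bar's grip: black upright cylinder 22 mm across and 32 mm high on top of the bar, 105 mm from the pivot, 155 mm from the hinge axis when level; this point is then 153 mm above the table. To be pinched from above; it may turn between the fingers.
- holdback_post: Post with the fixed catch where the bar lies at the start. Origin: its foot, 205 mm from the hinge axis at gate angle 1.25; -x points the way the gate opens. Catch 20 mm long, slot 15 mm wide, slot floor 125 mm above the table; a low lip (18 mm above the floor) on its +x side, a tall stop (57 mm) on its -x side.
- front_post: Post with the catch for the shut gate. Origin: its foot, 205 mm from the hinge axis at gate angle 0; -x points the way the gate opens. Same catch, but the 6 mm thick lip on the -x side and the tall stop, too tall for the bar to pass, on +x. Its slot is set anywhere up to 18 mm either side of the post along x, and not measured: find it by feel. Screwed firm.
- board: Green circuit board 100 x 130 mm with parts on it, about 40 mm high, loose in the bay under test. Leave alone. Origin: centre of its underside.
- flux_jar: Amber glass jar, 48 mm across, 45 mm high, beside the opened gate. Leave alone. Origin: centre of its foot.
- dropper: Small glass bottle, 30 mm across, 75 mm high, to the right of the bay's front. Leave alone. Origin: centre of its foot.
- screwdriver: Screwdriver, 200 mm long, lying on the bench. Leave alone. Origin: below its middle.
- pry_tool: Flat steel pry tool, 190 mm long, lying on the bench. Leave alone. Origin: below its middle.
- solder_pump: Aluminium desoldering pump, 20 mm across, 210 mm long, lying on the bench. Leave alone. Origin: below its middle.
- strip_board: Brown circuit board 50 x 140 mm, lying on the bench. Leave alone. Origin: centre of its underside.

How it is judged:
By the outcome, as a careful person would: the job done as asked, in the order asked, and still so for the second after the job is handed in, with the robot touching nothing.
It also fails if it takes over 61 s, if anything falls off the work surface, if the arm or the gripper's body presses on something with over 40 N, if the wrist force passes 120 N, or if a joint passes its speed limit or range.

## Working session

There is one attempt and no reset: what is moved stays moved. The work goes in short steps, Python scripts to look and compute and a tool call to move; the robot and the scene stay as the last step left them, time stands still between calls to the robot, and variables do not carry over. Pictures are saved under pics/ and viewed, at most 10 in all, crops included, and the job is handed in when it is done.

Besides the shell and the picture viewer there is one more tool, called after ">>>" by a JSON object that holds its "method" and its "body", one argument or row to a line. servo_tool: Moves the arm, as the interface text tells. Its arguments: {"type":"object","properties":{"deltas":{"type":"array","items":{"type":"object","properties":{"tx":{"type":"number"},"ty":{"type":"number"},"tz":{"type":"number"},"ax":{"type":"number"},"ay":{"type":"number"},"az":{"type":"number"},"claw":{"type":"number"}}}}},"required":["deltas"]}

```bash
mkdir -p pics; cat > h.py <<'E'
from station import *
import numpy as np, cv2
def T(cam):
    c=calibration(cam)
    if cam!="wrist": return np.array(c["cam_to_world"])
    s=sense(); M=np.eye(4); M[:3,:3]=s["ee_rot"]; M[:3,3]=s["tcp_pos"]; return M@np.array(c["hand_eye"])
def find(label,cam):
    M=T(cam); return [((M@np.r_[d["xyz"],1])[:3].round(4).tolist(),round(d["confidence"],2)) for d in recognise(label,cam)[:2]]
def proj(p,cam):
    c=calibration(cam); q=np.linalg.inv(T(cam))@np.r_[p,1]
    return c["fx"]*q[0]/q[2]+c["cx"], c["fy"]*q[1]/q[2]+c["cy"]
def ray(u,v,z,cam):
    c=calibration(cam); M=T(cam); d=M[:3,:3]@[(u-c["cx"])/c["fx"],(v-c["cy"])/c["fy"],1]
    return M[:3,3]+d*(z-M[2,3])/d[2]
E
python3 - <<'E'
from h import *
ims=[]
for c in ("scene","top"):
    im=capture(c); cv2.imwrite(f"pics/{c}1.png",im)
    for l in ("latch_knob","latch_bar","gate","holdback_post","front_post","bay","flux_jar","dropper","board"):
        print(c,l,find(l,c))
s=sense(); print(s["time_s"],s["ee_rot"],s["wrist_force"],s["gripper_width"])
E
```

```text
scene latch_knob [([0.5249, 0.1543, 0.136], 0.62)]
scene latch_bar [([0.5193, 0.1591, 0.1378], 0.53)]
scene gate [([0.5727, 0.1616, 0.1136], 0.74)]
scene holdback_post [([0.4616, 0.1473, 0.088], 0.76)]
scene front_post [([0.6498, -0.0186, 0.0931], 0.78)]
scene bay [([0.7432, 0.0663, 0.0349], 0.87)]
scene flux_jar []
scene dropper [([0.6536, -0.1505, 0.049], 0.61)]
scene board [([0.7842, 0.0479, 0.0177], 0.65)]
top latch_knob [([0.5143, 0.1494, 0.1328], 0.53), ([0.6313, -0.0238, 0.0844], 0.45)]
top latch_bar [([0.5146, 0.1527, 0.1363], 0.57)]
top gate [([0.5545, 0.1495, 0.13], 0.71), ([0.7294, 0.1047, 0.0067], 0.37)]
top holdback_post [([0.4636, 0.1254, 0.0825], 0.44)]
top front_post [([0.6314, -0.0251, 0.09], 0.68), ([0.5136, 0.1529, 0.1379], 0.39)]
top bay [([0.728, 0.1046, 0.0051], 0.6)]
top flux_jar [([0.5511, 0.2577, 0.0449], 0.61)]
top dropper [([0.6403, -0.1477, 0.0521], 0.51)]
top board [([0.7816, 0.0411, 0.0206], 0.74), ([0.6318, -0.0235, 0.0871], 0.22)]
1.0 [[-9.02697559e-01 -4.30275627e-01  4.01340456e-05]
 [-4.30275629e-01  9.02697558e-01 -4.10287439e-05]
 [-1.85752365e-05 -5.43052487e-05 -9.99999998e-01]] [ 0.85553036  0.2551951  -0.41533017] 1.0027404913254334
```

View pics/scene1.png

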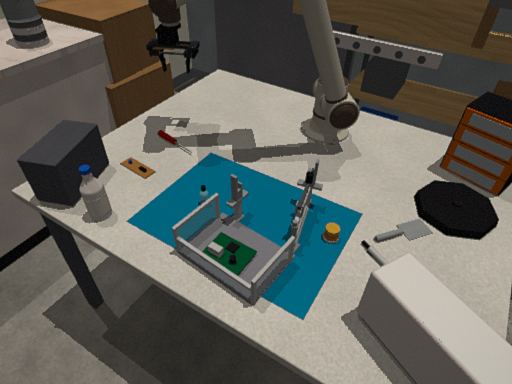

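View pics/top1.png

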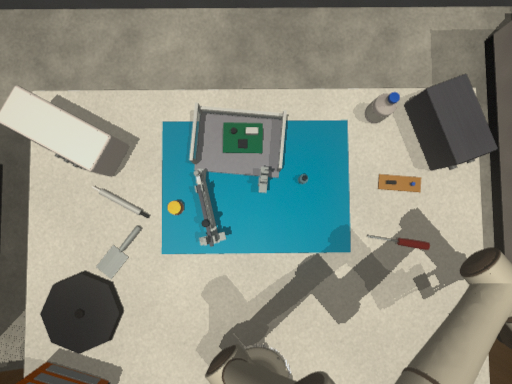

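The top view shows the bay at about (240,140), the gate running from its hinge at (200,172) to the hold-back post at (212,238), the knob at about (206,223) and the front post at (264,180). The jar is at (175,207) and the dropper at (303,178). I'll zoom in to measure these.

```bash
python3 - <<'E'
from h import *
im=cv2.imread("pics/top1.png")
c=im[155:255,170:310]; cv2.imwrite("pics/topcrop.png",cv2.resize(c,None,fx=5.5,fy=5.5,interpolation=cv2.INTER_CUBIC))
im=cv2.imread("pics/scene1.png")
c=im[150:300,165:355]; cv2.imwrite("pics/scenecrop.png",cv2.resize(c,None,fx=4,fy=4,interpolation=cv2.INTER_CUBIC))
E
```

```text
(no output)
```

View pics/topcrop.png

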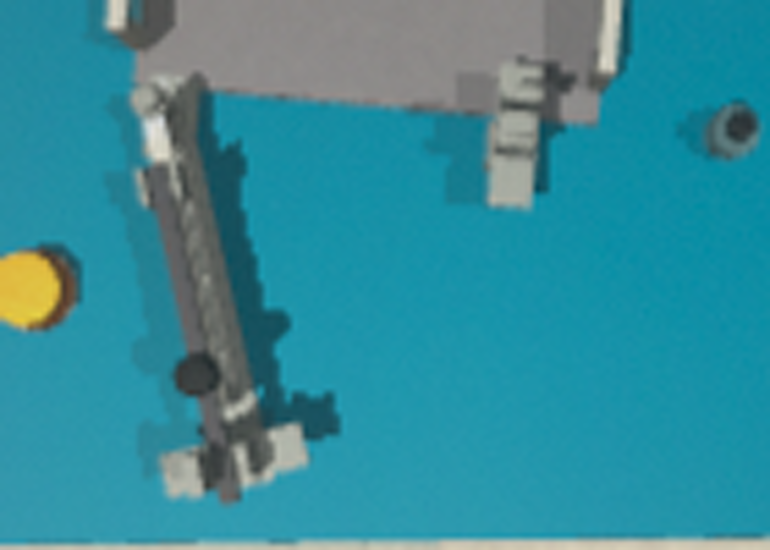

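View pics/scenecrop.png

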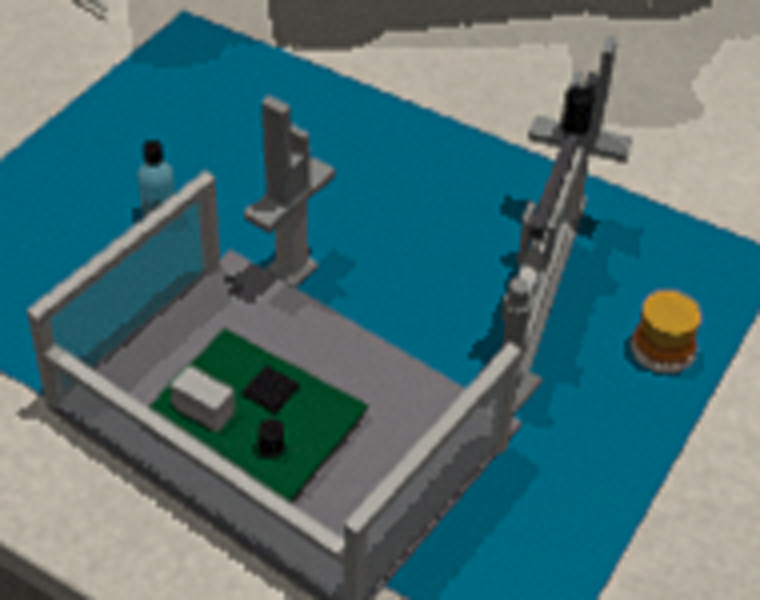

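The crops show the knob top at crop pixel (197,372), the hinge post top at (148,98) and the bar's free end at (232,495). The hold-back's tall stop is on the jar side. The front catch's tall stop is toward the bay and its lip is outward.

```bash
python3 - <<'E'
from h import *
f=lambda u,v:(170+u/5.5-.4,155+v/5.5-.4)
P={k:ray(*f(*uv),z,"top") for k,uv,z in [("knob",(197,372),.169),("hinge",(148,98),.14),("end",(232,497),.137),("plateL",(135,80),.004),("plateR",(598,123),.004),("stopback",(185,475),.125),("lipback",(290,448),.125),("fstop",(522,75),.182),("fplatform",(512,185),.125),("jar",(25,290),.045),("dropper",(740,125),.075)]}
for k,p in P.items(): print(k,p.round(4))
print("knob scene",ray(165+580/4-.4,150+88/4-.4,.169,"scene"))
for a,b in (("knob","hinge"),("end","hinge"),("knob","end")):
    d=P[a]-P[b]; print(a,b,np.linalg.norm(d[:2]),np.degrees(np.arctan2(d[1],d[0])))
d=P["plateR"]-P["plateL"]; print(np.linalg.norm(d[:2]),np.degrees(np.arctan2(d[1],d[0])))
# masks
for cam,l,z in (("top","latch_knob",.169),("scene","latch_knob",.153),("top","latch_bar",.137)):
    r=trace(l,cam)
    if r:
        ys,xs=np.nonzero(r[0]["mask"]); print(cam,l,r[0]["confidence"],len(xs),ray(xs.mean(),ys.mean(),z,cam))
E
```

```text
knob [0.505  0.1446 0.169 ]
hinge [0.6511 0.1745 0.14  ]
end [0.4378 0.13   0.137 ]
plateL [0.6764 0.2022 0.004 ]
plateR [ 0.6482 -0.0762  0.004 ]
stopback [0.4488 0.1565 0.125 ]
lipback [0.4627 0.1    0.125 ]
fstop [ 0.6572 -0.0252  0.182 ]
fplatform [ 0.6037 -0.0209  0.125 ]
jar [0.5501 0.2593 0.045 ]
dropper [ 0.6399 -0.1521  0.075 ]
knob scene [0.49634418 0.14373595 0.169     ]
knob hinge 0.14914334462052758 -168.4636504188467
end hinge 0.21792037678895704 -168.2211132709928
knob end 0.0687812659216912 12.304803210231729
0.2797554930258837 -95.78075368327885
top latch_knob 0.79 260 [0.52113985 0.14552172 0.169     ]
scene latch_knob 0.74 160 [0.54776472 0.15833728 0.153     ]
top latch_bar 0.79 255 [0.52394025 0.15023701 0.137     ]
```

Everything agrees. The front-edge yaw and gate direction (about -168°) match a gate angle of 1.25, and knob to bar end is 69 mm against the 70 mm given. I'll move to hover over the knob with the tool's x along the gate.

>>> {"method": "servo_tool", "body": {
  "deltas": [
    {"tx":-518,"ty":538,"tz":-30,"az":0.235,"claw":60},
    {"tx":-518,"ty":538,"tz":-30,"az":0.235,"claw":60},
    {"tx":-518,"ty":538,"tz":-30,"az":0.235,"claw":60},
    {"tx":-518,"ty":538,"tz":-30,"az":0.235,"claw":60},
    {"tx":-518,"ty":538,"tz":-30,"az":0.235,"claw":60},
    {"tx":-518,"ty":538,"tz":-30,"az":0.235,"claw":60},
    {"tx":-518,"ty":538,"tz":-30,"az":0.235,"claw":60},
    {"tx":-518,"ty":538,"tz":-30,"az":0.235,"claw":60},
    {"tx":-518,"ty":538,"tz":-30,"az":0.235,"claw":60},
    {"tx":-518,"ty":538,"tz":-30,"az":0.235,"claw":60},
    {"tx":-518,"ty":538,"tz":-30,"az":0.235,"claw":60},
    {"tx":-518,"ty":538,"tz":-30,"az":0.235,"claw":60}
  ]
}}

```text
schema error: expected keys tx, ty, tz, ax, ay, az, claw
```

>>> {"method": "servo_tool", "body": {
  "deltas": [
    {"tx":-518,"ty":538,"tz":-30,"ax":0,"ay":0,"az":0.235,"claw":60},
    {"tx":-518,"ty":538,"tz":-30,"ax":0,"ay":0,"az":0.235,"claw":60},
    {"tx":-518,"ty":538,"tz":-30,"ax":0,"ay":0,"az":0.235,"claw":60},
    {"tx":-518,"ty":538,"tz":-30,"ax":0,"ay":0,"az":0.235,"claw":60},
    {"tx":-518,"ty":538,"tz":-30,"ax":0,"ay":0,"az":0.235,"claw":60},
    {"tx":-518,"ty":538,"tz":-30,"ax":0,"ay":0,"az":0.235,"claw":60},
    {"tx":-518,"ty":538,"tz":-30,"ax":0,"ay":0,"az":0.235,"claw":60},
    {"tx":-518,"ty":538,"tz":-30,"ax":0,"ay":0,"az":0.235,"claw":60},
    {"tx":-518,"ty":538,"tz":-30,"ax":0,"ay":0,"az":0.235,"claw":60},
    {"tx":-518,"ty":538,"tz":-30,"ax":0,"ay":0,"az":0.235,"claw":60},
    {"tx":-518,"ty":538,"tz":-30,"ax":0,"ay":0,"az":0.235,"claw":60},
    {"tx":-518,"ty":538,"tz":-30,"ax":0,"ay":0,"az":0.235,"claw":60}
  ]
}}

```text
time_s: 2.15
tcp_pos: [0.4268, -0.0888, 0.2432]
ee_rot: [[-0.978, -0.209, 0.001], [-0.209, 0.978, 0.0], [-0.001, -0.0, -1.0]]
wrist_force: [1.5, -1.2, -1.2]
gripper_width: 0.692
gripper_force: 0.0
```

>>> {"method": "servo_tool", "body": {
  "deltas": [
    {"tx":-125,"ty":212,"tz":-7,"ax":0,"ay":0,"az":0,"claw":60},
    {"tx":-125,"ty":212,"tz":-7,"ax":0,"ay":0,"az":0,"claw":60},
    {"tx":-125,"ty":212,"tz":-7,"ax":0,"ay":0,"az":0,"claw":60},
    {"tx":-125,"ty":212,"tz":-7,"ax":0,"ay":0,"az":0,"claw":60},
    {"tx":-125,"ty":212,"tz":-7,"ax":0,"ay":0,"az":0,"claw":60},
    {"tx":-125,"ty":212,"tz":-7,"ax":0,"ay":0,"az":0,"claw":60},
    {"tx":-125,"ty":212,"tz":-7,"ax":0,"ay":0,"az":0,"claw":60},
    {"tx":-125,"ty":212,"tz":-7,"ax":0,"ay":0,"az":0,"claw":60},
    {"tx":-125,"ty":212,"tz":-7,"ax":0,"ay":0,"az":0,"claw":60}
  ]
}}

```text
time_s: 2.9
tcp_pos: [0.5044, 0.1424, 0.2493]
ee_rot: [[-0.978, -0.209, -0.001], [-0.209, 0.978, -0.0], [0.001, -0.0, -1.0]]
wrist_force: [-0.5, -0.7, -0.4]
gripper_width: 0.689
gripper_force: 0.0
```

```bash
python3 - <<'E'
from h import *
s=sense(); print(s["tcp_pos"],s["wrist_force"],s["joints"])
im=capture("wrist"); cv2.imwrite("pics/w1.png",cv2.resize(im,None,fx=1.5,fy=1.5))
for l in ("latch_knob","latch_bar","holdback_post","gate"): print(l,find(l,"wrist"))
c=calibration("wrist"); print({k:c[k] for k in ("fx","cx","cy")},np.array(c["hand_eye"]).round(3).tolist())
r=trace("latch_knob","wrist")
if r:
    ys,xs=np.nonzero(r[0]["mask"]); print(xs.min(),xs.max(),ys.min(),ys.max(),xs.mean(),ys.mean())
E
```

```text
[0.50437501 0.14239358 0.24930165] [-0.53167012 -0.73846019 -0.42449542] [ 3.35145151e+01  1.11077633e+01 -1.10577568e+01 -6.11616829e-03
 -6.78923225e+01 -1.11466496e+02]
latch_knob [([0.4962, 0.1484, 0.1383], 0.57)]
latch_bar []
holdback_post []
gate [([0.5007, 0.1461, 0.1348], 0.86)]
{'fx': 297.3186396354542, 'cx': 255.78177512644257, 'cy': 195.489992095646} [[0.0, -0.967, -0.256, 0.07], [1.0, -0.0, 0.0, 0.001], [-0.0, -0.256, 0.967, -0.162], [0.0, 0.0, 0.0, 1.0]]
248 273 118 294 260.2860082304527 195.0735596707819
```

View pics/w1.png

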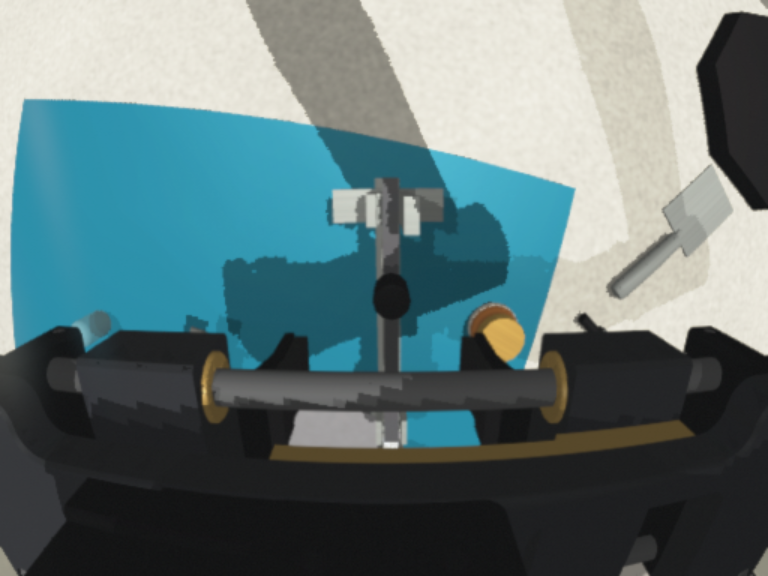

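The wrist view shows the bar running upright in the picture, so the yaw is right. The knob top is at about (391,288) in the 1.5x picture, and the catch is at (388,205).

```bash
cat >> h.py <<'E'
def wray(u,v,z):
    c=calibration("wrist"); M=T("wrist"); x,y=u-c["cx"],v-c["cy"]; r=np.hypot(x,y); t=r/c["fx"]
    d=M[:3,:3]@[np.sin(t)*x/r,np.sin(t)*y/r,np.cos(t)]
    return M[:3,3]+d*(z-M[2,3])/d[2]
E
python3 - <<'E'
from h import *
s=sense(); R=np.array(s["ee_rot"])
for n,u,v,z in (("knobtop",391,290,.169),("kL",373,291,.169),("kR",410,291,.169),("bar near",391,370,.137),("bar end",387,180,.137),("bar top at lip",388,240,.137)):
    p=wray(u/1.5-.17,v/1.5-.17,z); print(n,p.round(4),(R.T@(p-s["tcp_pos"])*1000).round(1))
E
```

```text
knobtop [0.4963 0.1447 0.169 ] [ 7.5  4.8 80.9]
kL [0.499 0.135 0.169] [ 6.9 -5.3 80.9]
kR [0.4947 0.1553 0.169 ] [ 6.9 15.5 80.9]
bar near [0.5587 0.1588 0.137 ] [-56.4   5.6 113. ]
bar end [0.437  0.1301 0.137 ] [ 68.6   2.7 112.9]
bar top at lip [0.4733 0.1384 0.137 ] [ 31.4   3.4 112.9]
```

>>> {"method": "servo_tool", "body": {
  "deltas": [
    {"tx":0,"ty":4.5,"tz":25,"ax":0,"ay":0,"az":0,"claw":60},
    {"tx":0,"ty":4.5,"tz":50,"ax":0,"ay":0,"az":0,"claw":60},
    {"tx":0,"ty":4.5,"tz":75,"ax":0,"ay":0,"az":0,"claw":60},
    {"tx":0,"ty":4.5,"tz":92,"ax":0,"ay":0,"az":0,"claw":50},
    {"tx":0,"ty":4.5,"tz":100,"ax":0,"ay":0,"az":0,"claw":40},
    {"tx":0,"ty":4.5,"tz":106,"ax":0,"ay":0,"az":0,"claw":35},
    {"tx":0,"ty":4.5,"tz":109,"ax":0,"ay":0,"az":0,"claw":30},
    {"tx":0,"ty":4.5,"tz":109,"ax":0,"ay":0,"az":0,"claw":30},
    {"tx":0,"ty":4.5,"tz":109,"ax":0,"ay":0,"az":0,"claw":30}
  ]
}}

```text
time_s: 3.95
tcp_pos: [0.5045, 0.1472, 0.1416]
ee_rot: [[-0.978, -0.208, 0.002], [-0.208, 0.978, 0.001], [-0.002, 0.0, -1.0]]
wrist_force: [0.1, 1.1, 0.3]
gripper_width: 0.376
gripper_force: 0.0
```

```bash
python3 - <<'E'
from h import *
im=capture("wrist"); cv2.imwrite("pics/w2.png",cv2.resize(im[120:320,130:390],None,fx=3,fy=3))
E
```

```text
(no output)
```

View pics/w2.png

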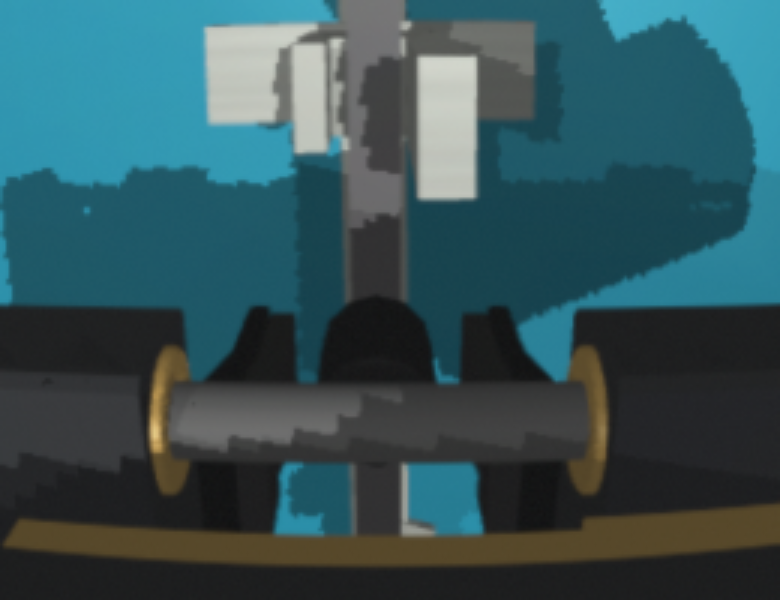

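The knob (columns 322–435) sits centred between the fingers (295–462), so I can close on it.

>>> {"method": "servo_tool", "body": {
  "deltas": [
    {"tx":0,"ty":0,"tz":0,"ax":0,"ay":0,"az":0,"claw":26},
    {"tx":0,"ty":0,"tz":0,"ax":0,"ay":0,"az":0,"claw":23},
    {"tx":0,"ty":0,"tz":0,"ax":0,"ay":0,"az":0,"claw":20},
    {"tx":0,"ty":0,"tz":0,"ax":0,"ay":0,"az":0,"claw":15},
    {"tx":0,"ty":0,"tz":0,"ax":0,"ay":0,"az":0,"claw":15},
    {"tx":0,"ty":0,"tz":0,"ax":0,"ay":0,"az":0,"claw":15}
  ]
}}

```text
time_s: 4.5
tcp_pos: [0.504, 0.1469, 0.1411]
ee_rot: [[-0.978, -0.208, 0.001], [-0.208, 0.978, 0.0], [-0.001, -0.0, -1.0]]
wrist_force: [-0.4, -0.7, 3.4]
gripper_width: 0.241
gripper_force: 30.0
```

>>> {"method": "servo_tool", "body": {
  "deltas": [
    {"tx":-1,"ty":0,"tz":-3.2,"ax":0,"ay":0,"az":0,"claw":15},
    {"tx":-2,"ty":0,"tz":-6.3,"ax":0,"ay":0,"az":0,"claw":15},
    {"tx":-3.2,"ty":0,"tz":-9.4,"ax":0,"ay":0,"az":0,"claw":15},
    {"tx":-4.3,"ty":0,"tz":-12.4,"ax":0,"ay":0,"az":0,"claw":15},
    {"tx":-5.6,"ty":0,"tz":-15.4,"ax":0,"ay":0,"az":0,"claw":15},
    {"tx":-6.9,"ty":0,"tz":-18.3,"ax":0,"ay":0,"az":0,"claw":15},
    {"tx":-7.9,"ty":0,"tz":-20.3,"ax":0,"ay":0,"az":0,"claw":15},
    {"tx":-8.8,"ty":0,"tz":-22.2,"ax":0,"ay":0,"az":0,"claw":15},
    {"tx":-8.8,"ty":0,"tz":-22.2,"ax":0,"ay":0,"az":0,"claw":15},
    {"tx":-8.8,"ty":0,"tz":-22.2,"ax":0,"ay":0,"az":0,"claw":15}
  ]
}}

```text
time_s: 5.33
tcp_pos: [0.5115, 0.1483, 0.1627]
ee_rot: [[-0.978, -0.208, -0.002], [-0.208, 0.978, -0.001], [0.002, -0.0, -1.0]]
wrist_force: [-5.5, -0.4, -0.6]
gripper_width: 0.241
gripper_force: 30.0
```

```bash
python3 - <<'E'
from h import *
im=capture("wrist"); cv2.imwrite("pics/w3.png",cv2.resize(im[120:320,130:390],None,fx=3,fy=3))
E
```

```text
(no output)
```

View pics/w3.png

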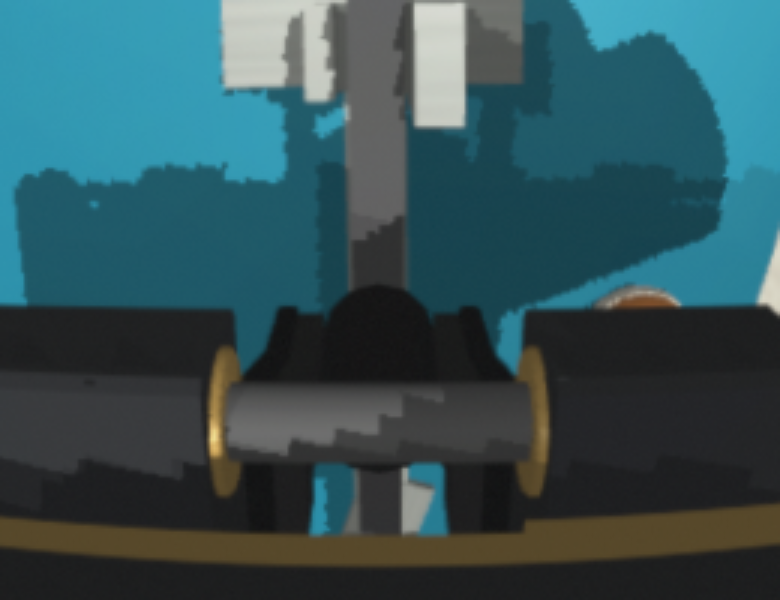

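The bar came up with the knob, and the catch now lies clear below it. The next step is swinging the gate shut about the hinge, radius about 147 mm.

>>> {"method": "servo_tool", "body": {
  "deltas": [
    {"tx":0.3,"ty":-2.5,"tz":0,"ax":0,"ay":0,"az":-0.0175,"claw":15},
    {"tx":0.1,"ty":-6.6,"tz":0,"ax":0,"ay":0,"az":-0.045,"claw":15},
    {"tx":0.1,"ty":-11.0,"tz":0,"ax":0,"ay":0,"az":-0.075,"claw":15},
    {"tx":-0.4,"ty":-16.5,"tz":0,"ax":0,"ay":0,"az":-0.1125,"claw":15},
    {"tx":-1.1,"ty":-21.9,"tz":0,"ax":0,"ay":0,"az":-0.15,"claw":15},
    {"tx":-2.1,"ty":-27.4,"tz":0,"ax":0,"ay":0,"az":-0.1875,"claw":15},
    {"tx":-3.2,"ty":-32.7,"tz":0,"ax":0,"ay":0,"az":-0.225,"claw":15},
    {"tx":-4.5,"ty":-38.1,"tz":0,"ax":0,"ay":0,"az":-0.2625,"claw":15},
    {"tx":-6.1,"ty":-43.4,"tz":0,"ax":0,"ay":0,"az":-0.3,"claw":15}
  ]
}}

```text
time_s: 6.13
tcp_pos: [0.5275, 0.107, 0.1627]
ee_rot: [[-0.872, -0.49, -0.0], [-0.49, 0.872, -0.0], [0.0, -0.0, -1.0]]
wrist_force: [-3.0, -1.1, -2.7]
gripper_width: 0.243
gripper_force: 30.0
```

>>> {"method": "servo_tool", "body": {
  "deltas": [
    {"tx":0.3,"ty":-5.9,"tz":0,"ax":0,"ay":0,"az":-0.04,"claw":15},
    {"tx":-0.2,"ty":-11.7,"tz":0,"ax":0,"ay":0,"az":-0.08,"claw":15},
    {"tx":-0.8,"ty":-17.6,"tz":0,"ax":0,"ay":0,"az":-0.12,"claw":15},
    {"tx":-1.6,"ty":-23.4,"tz":0,"ax":0,"ay":0,"az":-0.16,"claw":15},
    {"tx":-2.6,"ty":-29.2,"tz":0,"ax":0,"ay":0,"az":-0.2,"claw":15},
    {"tx":-3.9,"ty":-34.9,"tz":0,"ax":0,"ay":0,"az":-0.24,"claw":15},
    {"tx":-5.4,"ty":-40.6,"tz":0,"ax":0,"ay":0,"az":-0.28,"claw":15},
    {"tx":-7.2,"ty":-46.2,"tz":0,"ax":0,"ay":0,"az":-0.32,"claw":15},
    {"tx":-9.1,"ty":-51.7,"tz":0,"ax":0,"ay":0,"az":-0.36,"claw":15}
  ]
}}

```text
time_s: 6.88
tcp_pos: [0.5616, 0.0667, 0.1628]
ee_rot: [[-0.643, -0.766, 0.002], [-0.766, 0.643, 0.0], [-0.001, -0.001, -1.0]]
wrist_force: [-1.6, 0.6, -4.4]
gripper_width: 0.243
gripper_force: 30.0
```

>>> {"method": "servo_tool", "body": {
  "deltas": [
    {"tx":0,"ty":-5.9,"tz":0,"ax":0,"ay":0,"az":-0.04,"claw":15},
    {"tx":-0.5,"ty":-11.7,"tz":0,"ax":0,"ay":0,"az":-0.08,"claw":15},
    {"tx":-1.1,"ty":-17.6,"tz":0,"ax":0,"ay":0,"az":-0.12,"claw":15},
    {"tx":-1.9,"ty":-23.4,"tz":0,"ax":0,"ay":0,"az":-0.16,"claw":15},
    {"tx":-2.9,"ty":-29.2,"tz":0,"ax":0,"ay":0,"az":-0.2,"claw":15},
    {"tx":-4.2,"ty":-34.9,"tz":0,"ax":0,"ay":0,"az":-0.24,"claw":15},
    {"tx":-5.7,"ty":-40.6,"tz":0,"ax":0,"ay":0,"az":-0.28,"claw":15},
    {"tx":-7.5,"ty":-46.2,"tz":0,"ax":0,"ay":0,"az":-0.32,"claw":15},
    {"tx":-9.4,"ty":-51.7,"tz":0,"ax":0,"ay":0,"az":-0.36,"claw":15},
    {"tx":-9.4,"ty":-51.7,"tz":0,"ax":0,"ay":0,"az":-0.36,"claw":15}
  ]
}}

```text
time_s: 7.72
tcp_pos: [0.6082, 0.0408, 0.1626]
ee_rot: [[-0.333, -0.943, 0.003], [-0.943, 0.333, 0.0], [-0.001, -0.003, -1.0]]
wrist_force: [0.4, 1.4, -4.1]
gripper_width: 0.244
gripper_force: 30.0
```

```bash
python3 - <<'E'
from h import *
im=capture("wrist"); cv2.imwrite("pics/w4.png",cv2.resize(im[60:320,110:430],None,fx=2.4,fy=2.3))
s=sense(); R=np.array(s["ee_rot"]); print((R.T@s["wrist_force"]).round(2), s["moment"].round(2))
E
```

```text
[-1.88  0.38  5.53] [0.38 0.02 0.15]
```

View pics/w4.png

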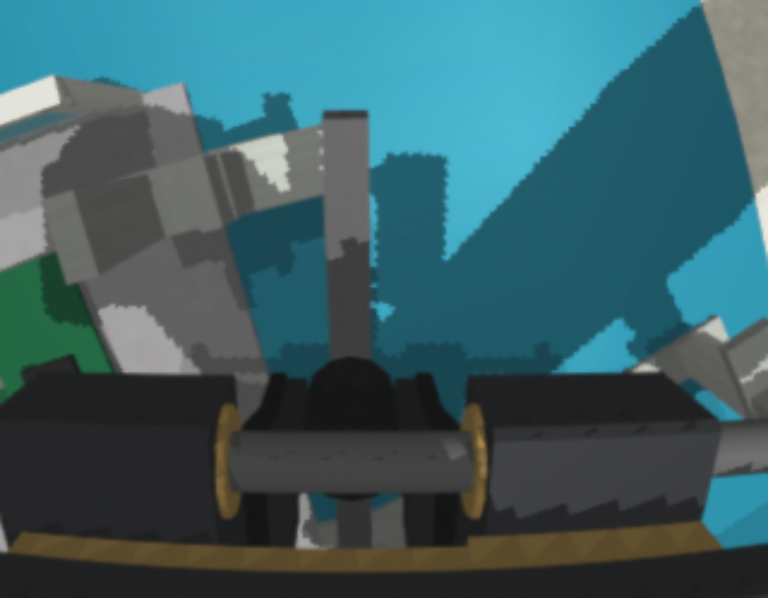

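The view shows the bar over open space with the front catch to its left: the lip at about (235,180) and the tall stop near (90,240). I estimate about 38 mm to the slot, so I'll move part of the way and then step finely.

>>> {"method": "servo_tool", "body": {
  "deltas": [
    {"tx":-0.1,"ty":-2.9,"tz":0,"ax":0,"ay":0,"az":-0.02,"claw":15},
    {"tx":-0.2,"ty":-5.9,"tz":0,"ax":0,"ay":0,"az":-0.04,"claw":15},
    {"tx":-0.5,"ty":-8.8,"tz":0,"ax":0,"ay":0,"az":-0.06,"claw":15},
    {"tx":-0.8,"ty":-11.7,"tz":0,"ax":0,"ay":0,"az":-0.08,"claw":15},
    {"tx":-1.0,"ty":-14.7,"tz":0,"ax":0,"ay":0,"az":-0.1,"claw":15},
    {"tx":-1.2,"ty":-16.9,"tz":0,"ax":0,"ay":0,"az":-0.115,"claw":15},
    {"tx":-1.4,"ty":-18.3,"tz":0,"ax":0,"ay":0,"az":-0.125,"claw":15},
    {"tx":-1.4,"ty":-18.3,"tz":0,"ax":0,"ay":0,"az":-0.125,"claw":15}
  ]
}}

```text
time_s: 8.43
tcp_pos: [0.6245, 0.0363, 0.1627]
ee_rot: [[-0.214, -0.977, 0.001], [-0.977, 0.214, 0.001], [-0.001, -0.001, -1.0]]
wrist_force: [1.2, 4.7, -5.8]
gripper_width: 0.244
gripper_force: 30.0
```

```bash
python3 - <<'E'
from h import *
im=capture("wrist"); cv2.imwrite("pics/w5.png",cv2.resize(im[60:260,130:350],None,fx=3,fy=3))
s=sense(); R=np.array(s["ee_rot"]); print((R.T@s["wrist_force"]).round(2), s["moment"].round(2))
E
```

```text
[-4.28 -0.59  7.02] [ 1.33 -0.33  0.02]
```

View pics/w5.png

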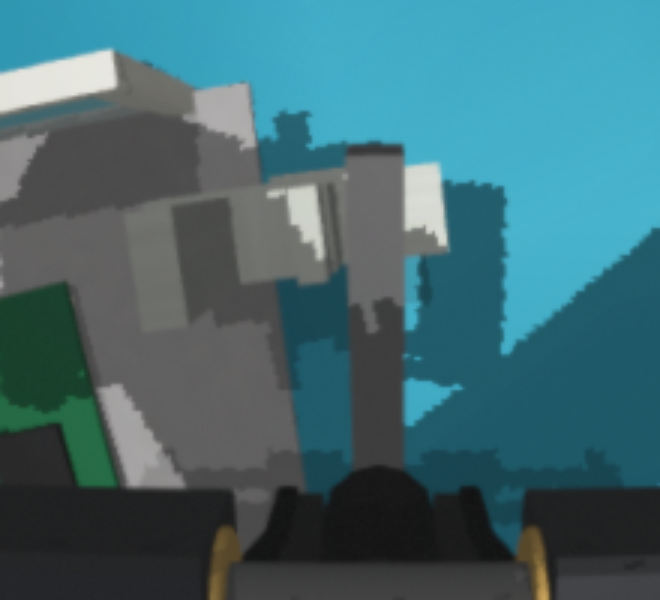

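The bar is just reaching the lip at column ~345. The stop face is about 26 mm further on, roughly 0.12 rad. I'll go 0.07 rad, then finish in small steps watching the force.

>>> {"method": "servo_tool", "body": {
  "deltas": [
    {"tx":-0.5,"ty":-1.5,"tz":0,"ax":0,"ay":0,"az":-0.01,"claw":15},
    {"tx":-0.8,"ty":-2.9,"tz":0,"ax":0,"ay":0,"az":-0.02,"claw":15},
    {"tx":-1.1,"ty":-4.4,"tz":0,"ax":0,"ay":0,"az":-0.03,"claw":15},
    {"tx":-1.1,"ty":-5.9,"tz":0,"ax":0,"ay":0,"az":-0.04,"claw":15},
    {"tx":-1.2,"ty":-7.3,"tz":0,"ax":0,"ay":0,"az":-0.05,"claw":15},
    {"tx":-1.3,"ty":-8.8,"tz":0,"ax":0,"ay":0,"az":-0.06,"claw":15},
    {"tx":-1.4,"ty":-10.2,"tz":0,"ax":0,"ay":0,"az":-0.07,"claw":15},
    {"tx":-1.4,"ty":-10.2,"tz":0,"ax":0,"ay":0,"az":-0.07,"claw":15}
  ]
}}

```text
time_s: 9.15
tcp_pos: [0.6345, 0.0348, 0.1628]
ee_rot: [[-0.145, -0.989, 0.0], [-0.989, 0.145, -0.0], [0.0, -0.0, -1.0]]
wrist_force: [0.9, 2.1, -4.3]
gripper_width: 0.241
gripper_force: 30.0
```

>>> {"method": "servo_tool", "body": {
  "deltas": [
    {"tx":0,"ty":-0.7,"tz":0,"ax":0,"ay":0,"az":-0.005,"claw":15},
    {"tx":0,"ty":-1.4,"tz":0,"ax":0,"ay":0,"az":-0.01,"claw":15},
    {"tx":0,"ty":-1.4,"tz":0,"ax":0,"ay":0,"az":-0.01,"claw":15}
  ]
}}

```text
time_s: 9.4
tcp_pos: [0.6356, 0.0346, 0.1629]
ee_rot: [[-0.135, -0.991, 0.0], [-0.991, 0.135, -0.0], [0.0, -0.0, -1.0]]
wrist_force: [0.4, 2.5, -5.1]
gripper_width: 0.243
gripper_force: 30.0
```

```bash
cat > f.py <<'E'
from h import *
s=sense(); R=np.array(s["ee_rot"]); print("F tool",(R.T@s["wrist_force"]).round(2),"M",(R.T@s["moment"]).round(2),np.array(s["tcp_pos"]).round(4),"yaw",np.degrees(np.arctan2(R[1,0],R[0,0])).round(2),s["time_s"])
E
python3 f.py
```

```text
F tool [-2.56 -0.06  5.05] M [-0.07 -0.14 -0.03] [0.6356 0.0346 0.1629] yaw -97.78 9.4
```

>>> {"method": "servo_tool", "body": {
  "deltas": [
    {"tx":0,"ty":-0.7,"tz":0,"ax":0,"ay":0,"az":-0.005,"claw":15},
    {"tx":0,"ty":-1.4,"tz":0,"ax":0,"ay":0,"az":-0.01,"claw":15},
    {"tx":0,"ty":-1.4,"tz":0,"ax":0,"ay":0,"az":-0.01,"claw":15}
  ]
}}

```text
time_s: 9.65
tcp_pos: [0.637, 0.0345, 0.1629]
ee_rot: [[-0.125, -0.992, 0.0], [-0.992, 0.125, -0.0], [0.0, -0.0, -1.0]]
wrist_force: [0.3, 0.9, -4.4]
gripper_width: 0.245
gripper_force: 30.0
```

```bash
python3 f.py
```

```text
F tool [-0.89 -0.22  4.37] M [-0.04 -0.02  0.01] [0.637  0.0345 0.1629] yaw -97.2 9.65
```

>>> {"method": "servo_tool", "body": {
  "deltas": [
    {"tx":-0.2,"ty":-0.7,"tz":0,"ax":0,"ay":0,"az":-0.005,"claw":15},
    {"tx":-0.2,"ty":-1.4,"tz":0,"ax":0,"ay":0,"az":-0.01,"claw":15},
    {"tx":-0.2,"ty":-1.4,"tz":0,"ax":0,"ay":0,"az":-0.01,"claw":15}
  ]
}}

```text
time_s: 9.9
tcp_pos: [0.6385, 0.0344, 0.1629]
ee_rot: [[-0.115, -0.993, -0.0], [-0.993, 0.115, -0.001], [0.001, -0.0, -1.0]]
wrist_force: [-0.4, -0.3, -3.7]
gripper_width: 0.245
gripper_force: 30.0
```

```bash
python3 f.py
```

```text
F tool [0.34 0.33 3.66] M [-0.03  0.42 -0.  ] [0.6385 0.0344 0.1629] yaw -96.63 9.9
```

>>> {"method": "servo_tool", "body": {
  "deltas": [
    {"tx":0,"ty":-0.7,"tz":0,"ax":0,"ay":0,"az":-0.005,"claw":15},
    {"tx":0,"ty":-1.4,"tz":0,"ax":0,"ay":0,"az":-0.01,"claw":15},
    {"tx":0,"ty":-1.4,"tz":0,"ax":0,"ay":0,"az":-0.01,"claw":15}
  ]
}}

```text
time_s: 10.15
tcp_pos: [0.6399, 0.0342, 0.1629]
ee_rot: [[-0.105, -0.994, 0.0], [-0.994, 0.105, -0.0], [0.0, -0.0, -1.0]]
wrist_force: [0.1, -1.3, -3.3]
gripper_width: 0.24
gripper_force: 30.0
```

```bash
python3 f.py
```

```text
F tool [ 1.26 -0.2   3.27] M [-0.02  0.57  0.02] [0.6399 0.0342 0.1629] yaw -96.06 10.15
```

>>> {"method": "servo_tool", "body": {
  "deltas": [
    {"tx":0.2,"ty":-0.7,"tz":0,"ax":0,"ay":0,"az":-0.005,"claw":15},
    {"tx":0.3,"ty":-1.4,"tz":0,"ax":0,"ay":0,"az":-0.01,"claw":15},
    {"tx":0.3,"ty":-1.4,"tz":0,"ax":0,"ay":0,"az":-0.01,"claw":15}
  ]
}}

```text
time_s: 10.4
tcp_pos: [0.6413, 0.0341, 0.1628]
ee_rot: [[-0.095, -0.995, 0.0], [-0.995, 0.095, -0.0], [0.0, -0.0, -1.0]]
wrist_force: [0.5, -1.6, -3.5]
gripper_width: 0.244
gripper_force: 30.0
```

```bash
python3 f.py
```

```text
F tool [ 1.55 -0.61  3.49] M [-0.05  0.46  0.05] [0.6413 0.0341 0.1628] yaw -95.48 10.4
```

>>> {"method": "servo_tool", "body": {
  "deltas": [
    {"tx":0.2,"ty":-0.7,"tz":0,"ax":0,"ay":0,"az":-0.005,"claw":15},
    {"tx":0.2,"ty":-1.4,"tz":0,"ax":0,"ay":0,"az":-0.01,"claw":15},
    {"tx":0.2,"ty":-1.4,"tz":0,"ax":0,"ay":0,"az":-0.01,"claw":15}
  ]
}}

```text
time_s: 10.65
tcp_pos: [0.6427, 0.0339, 0.1628]
ee_rot: [[-0.085, -0.996, 0.0], [-0.996, 0.085, 0.0], [-0.0, -0.0, -1.0]]
wrist_force: [1.0, -1.5, -4.6]
gripper_width: 0.241
gripper_force: 30.0
```

```bash
python3 f.py
```

```text
F tool [ 1.44 -1.13  4.64] M [-0.03  0.32  0.06] [0.6427 0.0339 0.1628] yaw -94.9 10.65
```

>>> {"method": "servo_tool", "body": {
  "deltas": [
    {"tx":0.1,"ty":-0.7,"tz":0,"ax":0,"ay":0,"az":-0.005,"claw":15},
    {"tx":0.2,"ty":-1.4,"tz":0,"ax":0,"ay":0,"az":-0.01,"claw":15},
    {"tx":0.2,"ty":-1.4,"tz":0,"ax":0,"ay":0,"az":-0.01,"claw":15}
  ]
}}

```text
time_s: 10.9
tcp_pos: [0.6436, 0.0338, 0.1627]
ee_rot: [[-0.076, -0.997, -0.001], [-0.997, 0.076, 0.0], [-0.0, 0.001, -1.0]]
wrist_force: [-0.5, 0.4, -2.9]
gripper_width: 0.241
gripper_force: 30.0
```

```bash
python3 f.py
```

```text
F tool [-0.35  0.51  2.92] M [-0.39 -0.11  0.09] [0.6436 0.0338 0.1627] yaw -94.34 10.9
```

>>> {"method": "servo_tool", "body": {
  "deltas": [
    {"tx":0,"ty":-0.5,"tz":0,"ax":0,"ay":0,"az":-0.003,"claw":15},
    {"tx":0,"ty":-0.8,"tz":0,"ax":0,"ay":0,"az":-0.005,"claw":15},
    {"tx":0,"ty":-0.8,"tz":0,"ax":0,"ay":0,"az":-0.005,"claw":15}
  ]
}}

```text
time_s: 11.15
tcp_pos: [0.6437, 0.0337, 0.1627]
ee_rot: [[-0.071, -0.997, -0.002], [-0.997, 0.071, 0.0], [-0.0, 0.002, -1.0]]
wrist_force: [-5.3, 3.0, -1.0]
gripper_width: 0.246
gripper_force: 30.0
```

```bash
python3 f.py
```

```text
F tool [-2.65  5.48  1.03] M [-1.36 -0.44  0.15] [0.6437 0.0337 0.1627] yaw -94.07 11.15
```

That is contact with the stop: the hand stopped at x≈0.6437 with about 5.5 N, or about 4 N at the bar. I'll ease off about 1 mm and lower the bar along its arc.

>>> {"method": "servo_tool", "body": {
  "deltas": [
    {"tx":0,"ty":1.2,"tz":0,"ax":0,"ay":0,"az":0.006,"claw":15},
    {"tx":0,"ty":2.2,"tz":0,"ax":0,"ay":0,"az":0.01,"claw":15},
    {"tx":0,"ty":2.2,"tz":0,"ax":0,"ay":0,"az":0.01,"claw":15},
    {"tx":1.0,"ty":2.2,"tz":2.2,"ax":0,"ay":0,"az":0.01,"claw":15},
    {"tx":1.9,"ty":2.2,"tz":4.2,"ax":0,"ay":0,"az":0.01,"claw":15},
    {"tx":3.2,"ty":2.2,"tz":7.0,"ax":0,"ay":0,"az":0.01,"claw":15},
    {"tx":4.5,"ty":2.2,"tz":9.8,"ax":0,"ay":0,"az":0.01,"claw":15},
    {"tx":4.5,"ty":2.2,"tz":9.8,"ax":0,"ay":0,"az":0.01,"claw":15}
  ]
}}

```text
time_s: 11.82
tcp_pos: [0.643, 0.0297, 0.1532]
ee_rot: [[-0.081, -0.997, 0.003], [-0.997, 0.081, 0.001], [-0.002, -0.002, -1.0]]
wrist_force: [0.5, 4.7, -0.9]
gripper_width: 0.244
gripper_force: 30.0
```

```bash
python3 f.py
```

```text
F tool [-4.73 -0.14  0.91] M [-0.03 -1.92  0.04] [0.643  0.0297 0.1532] yaw -94.63 11.8167
```

>>> {"method": "servo_tool", "body": {
  "deltas": [
    {"tx":0.2,"ty":0,"tz":2.5,"ax":0,"ay":0,"az":0,"claw":15},
    {"tx":1.0,"ty":0,"tz":5.0,"ax":0,"ay":0,"az":0,"claw":15},
    {"tx":1.8,"ty":0,"tz":7.5,"ax":0,"ay":0,"az":0,"claw":15},
    {"tx":2.4,"ty":0,"tz":9.5,"ax":0,"ay":0,"az":0,"claw":15},
    {"tx":2.8,"ty":0,"tz":10.7,"ax":0,"ay":0,"az":0,"claw":15},
    {"tx":2.8,"ty":0,"tz":10.7,"ax":0,"ay":0,"az":0,"claw":15}
  ]
}}

```text
time_s: 12.32
tcp_pos: [0.642, 0.0261, 0.1421]
ee_rot: [[-0.081, -0.997, 0.0], [-0.997, 0.081, -0.0], [0.0, -0.0, -1.0]]
wrist_force: [0.3, 4.4, -0.8]
gripper_width: 0.241
gripper_force: 30.0
```

```bash
python3 f.py
```

```text
F tool [-4.38  0.08  0.77] M [ 0.09 -1.29  0.01] [0.642  0.0261 0.1421] yaw -94.65 12.3167
```

It's about 1 mm above home with no side load. Now open and let it drop.

>>> {"method": "servo_tool", "body": {
  "deltas": [
    {"tx":0,"ty":0,"tz":0.5,"ax":0,"ay":0,"az":0,"claw":26},
    {"tx":0,"ty":0,"tz":0.5,"ax":0,"ay":0,"az":0,"claw":40},
    {"tx":0,"ty":0,"tz":0.5,"ax":0,"ay":0,"az":0,"claw":50},
    {"tx":0,"ty":0,"tz":0.5,"ax":0,"ay":0,"az":0,"claw":50},
    {"tx":0,"ty":0,"tz":0.5,"ax":0,"ay":0,"az":0,"claw":50}
  ]
}}

```text
time_s: 12.73
tcp_pos: [0.6416, 0.0258, 0.1417]
ee_rot: [[-0.081, -0.997, -0.001], [-0.997, 0.081, -0.001], [0.001, 0.001, -1.0]]
wrist_force: [0.3, 0.6, 0.2]
gripper_width: 0.51
gripper_force: 0.0
```

>>> {"method": "servo_tool", "body": {
  "deltas": [
    {"tx":0,"ty":0,"tz":-10,"ax":0,"ay":0,"az":0,"claw":50},
    {"tx":0,"ty":0,"tz":-25,"ax":0,"ay":0,"az":0,"claw":50},
    {"tx":0,"ty":0,"tz":-45,"ax":0,"ay":0,"az":0,"claw":50},
    {"tx":0,"ty":0,"tz":-70,"ax":0,"ay":0,"az":0,"claw":50},
    {"tx":-20,"ty":0,"tz":-95,"ax":0,"ay":0,"az":0,"claw":50},
    {"tx":-40,"ty":0,"tz":-110,"ax":0,"ay":0,"az":0,"claw":50},
    {"tx":-40,"ty":0,"tz":-110,"ax":0,"ay":0,"az":0,"claw":50},
    {"tx":-40,"ty":0,"tz":-110,"ax":0,"ay":0,"az":0,"claw":50}
  ]
}}

```text
time_s: 13.4
tcp_pos: [0.6454, 0.0669, 0.2534]
ee_rot: [[-0.08, -0.997, 0.002], [-0.997, 0.08, 0.001], [-0.001, -0.002, -1.0]]
wrist_force: [0.5, -0.3, -0.3]
gripper_width: 0.574
gripper_force: 0.0
```

```bash
python3 f.py; python3 - <<'E'
from h import *
im=capture("wrist"); s=capture("scene")
a=cv2.resize(im[40:260,110:380],(490,400)); b=cv2.resize(s[160:300,200:310],(310,400),interpolation=cv2.INTER_CUBIC)
cv2.imwrite("pics/end.png",np.hstack([a,b]))
E
```

```text
F tool [ 0.28 -0.57  0.32] M [-0.1   0.04 -0.04] [0.6454 0.0669 0.2534] yaw -94.56 13.4
```

View pics/end.png

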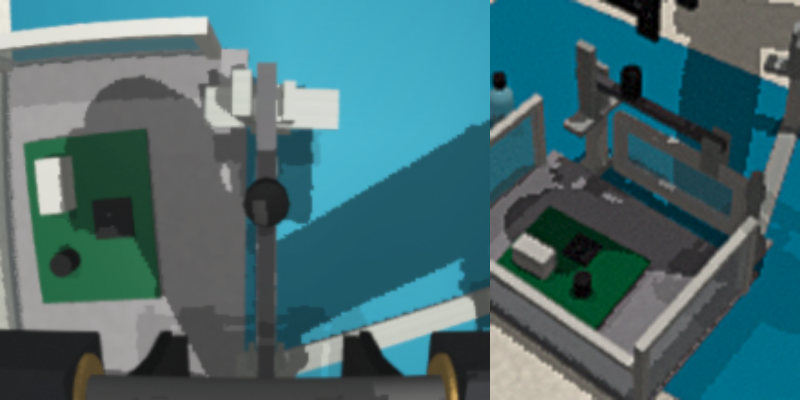

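The bar lies between the tall stop (left, ~(240,90)) and the lip (right, ~(290,95)), with the knob at (267,200). The scene crop shows it level. I'll do one numeric check of the knob height before handing in.

```bash
python3 - <<'E'
from h import *
# hinge from hand data: knob xy at home ~ TCP when released
k=np.array([.6416,.0258])
print("seen ~ (250.4,183.8)")
for dz in (0,.0125): print(dz,np.round(proj([*k,.169+dz],"scene"),1))
# knob top via wrist
for z in (.169,.1815): print(wray(110+267*270/490,40+207*220/400,z).round(4))
E
```

```text
seen ~ (250.4,183.8)
0 [249.8 184.3]
0.0125 [249.9 180.9]
[0.6396 0.0261 0.169 ]
[0.6395 0.0246 0.1815]
```

The knob height matches home: seen at row 183.8, against 184.3 predicted for home and 180.9 on the lip. Handing in.

```bash
python3 -c "
from station import *
print(finish_job())"
```

```text
the job is handed in; nothing more can be done
None
```

The gate is shut and its latch bar is home in the front catch's slot, with the gripper clear; pressing the bar on the stop read about 5.5 N at the wrist, and I handed the job in at about 13.5 s.

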